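# Chuck a nut driver in the bench-mounted drill

## Robot

A 7-joint arm with a two-finger parallel gripper is mounted at the origin on the work surface. World frame = base frame: x ahead of the robot, y to its left, z up, the work surface at z = 0. Lengths are in m, angles in rad, forces in N, time in s.
With the tool pointing down it reaches from about 0.4 to 0.85 m from the base axis. Payload 10.4 kg.
Tool frame: the origin (TCP) lies at the very end of the fingers, on their centre line; the grasp point (between the pads) lies 19 mm behind it (manip.grip_point_offset is the distance from the TCP to the grasp point, in m); z points along the fingers, y is the line along which they close (so a half turn about z gives the same grasp; the last joint's range is limited). The gripper opens to 85 mm and grips with 20 to 120 N. Pads are 22 mm wide; open, the fingers measure 114 mm over their backs; the gripper's body (76 mm by 85 mm) begins 54 mm behind the grasp point. The pads swing forward as they close: fully open they stand 13 mm farther back than shut.
Start: joints at [-1.226, 0.332, -0.065, 1.46, 0.022, 1.35, -0.088], TCP at [0.225, 0.583, 0.231] pointing down, gripper open.
Joint ranges: [-2.6, 2.6], [-0.5, 2.12], [-1.47, 1.34], [0.16, 2.42], [-1.27, 4.41], [0.06, 2.06], [-2.6, 2.6]. Speed limits (rad/s): [2.22, 2.22, 2.79, 2.79, 3.14, 3.14, 3.14].

## Interface

Orientations are given as a unit quaternion [x, y, z, w].
In Python, from workcell import manip gives the robot as it stands. The module is installed in compiled form; this text tells all that it offers.
- The arm moves only by the tool step_arm, never from a script. Its argument "moves" is a list of rows, each a list of 7 numbers: the closure, from 0 (fully open) to 1 (shut), then the shift along the world's x, y, z in mm, then the turn, a rotation vector about the world's x, y, z in rad. In form: [[grip, tx, ty, tz, ax, ay, az], ...]. A call has 1 to 10 rows; each row is the pose to reach, as a shift and turn from the pose commanded when the call began; what a row does not reach only later rows make up. A row lasts 1/10 s, in which the tool goes at most 50 mm and 8.59 degrees, less where a joint would pass 70% of its speed; a pose out of reach is approached as far as the arm can. A call with a gripper value outside its range is refused whole. The fingers move at their own pace and stop on an object; "grip_force" is the grip in N (left out, the last holds). Time passes only in rows, so rows that repeat a pose let the fingers close. It gives the time, the measured TCP pose, the force, the opening and the grip force at its end, in the units of the state.
- manip.get_obs(): the state, without advancing time (a new reading comes with each control period).
- manip.camera(name): name is "scene" or "top" or "wrist"; returns a dict with "image" (400x640x3 uint8, blue, green, red), "K" (3x3 intrinsics, pixels), "dist_coeffs" ([k1, k2, p1, p2, k3] as OpenCV has them; the pictures are not rectified), "rvec" (rotation vector, rad) and "tvec" (3), from world to camera coordinates, as OpenCV has them; the wrist camera has in their place "mount" (4x4, takes a point from camera to tool coordinates, whose origin is the TCP and whose axes are the flange's). Camera axes: x right, y down, z forward; pixel columns grow to the right and rows downward; lengths in m; the calibration is good to about 2 mm. A picture is of the moment at which its call begins: read the wrist's pose just before it. There is no depth.
- manip.hand_in(): hands the job in; it is judged then, once.
The state is a dict: "clock": time; "joint_pos": joint angles; "joint_velocities": joint speeds; "tau": joint torques, N m; "position": TCP position; "ee_rot": TCP orientation; "ft_force": force on the tool from outside, world axes, zero at the start; "torque": the same for the moment, N m; "grip_width": opening from 0.0 (shut) to 1.0 (fully open); "grasp_force": force on a finger pad.
Only numpy, scipy, OpenCV 4.12 (cv2) and the standard library are available. Lean on these libraries where they do the work, as an engineer would, in place of code of your own. Each camera call takes 0.05 s, during which the arm holds its last target. There are 200 camera calls.

## Task

Take the blue nut driver out of the wooden bit block, put its shank all the way down into the open chuck of the drill in the bench cradle, and turn the chuck's ribbed sleeve clockwise (looking at the chuck from its open end) until the three jaws grip the bit firmly and straight. Let go, and leave the other two bits in the block and the spray can and grease jar standing where they are.

Things in the scene. Friction and masses are not known exactly. Their poses are not given: they have to be found in the camera images.
- driver: The blue nut driver, loose, 62 mm long, about 90 g. Plain round steel shank 10 mm diameter and 34 mm long below a round blue head 19 mm diameter and 28 mm long with a dark recess in its end. Origin: centre of the shank's lower end; z runs along the bit to the head. It starts upright in one of the block's three holes, shank down, head underside 4 mm above the block's top.
- red_bit: Bystander bit of the same form and size with a red head; origin and axes likewise. In another hole of the block.
- brass_bit: Bystander countersink bit: the same 10 mm shank, a brass double-cone head up to 19 mm diameter and 26 mm long; origin and axes likewise. In another hole of the block.
- block: Fixed pale wooden bit block 75 (x) by 165 (y) by 40 mm high; origin at the centre of its underside. Three upright holes of 12 mm diameter and 30 mm depth in a row along its own y at -50, 0 and +50 mm.
- drill: Fixed steel cradle on the bench with an orange and black cordless drill strapped in it, chuck end up. Origin on the bench plumb below the centre of the chuck's open face; yaw is that of the cradle. The base plate reaches from -60 to +150 mm in its own x and +-60 mm in y; the drill's body slopes away to +x below the chuck, its handle and battery are below on the -x side.
- chuck: The drill's chuck, fixed frame (does not turn). Origin: centre of the sleeve's open front face, 225 mm above the bench. z is the chuck's axis, pointing out of the chuck: up and leaning 35 degrees from vertical towards the cradle's own -x. The jaws stand 3 mm proud of the face.
- chuck_seat (a point): Centre of the chuck's inner floor, on its axis 28 mm below the face: where the shank's end must rest. The head's underside then stands 6 mm and the head's end 34 mm outside the face.
- sleeve (a joint): Angle of the ribbed black sleeve, 44 mm diameter, 42 mm long back from the face. 0 to 2.9 rad; starts at 0 to 0.5; grows clockwise looking into the chuck's open end, closing the jaws. Jaw opening: 17 mm at 0, 3.6 mm less per rad; jaws meet a 10 mm shank at about 1.95 and 0.3 rad more is firm. Friction about 0.2 N m; stays where left.
- jaw1: Polished steel chuck jaw, 14 mm wide and 31 mm long, from 28 mm below the face to 3 mm above it; slides radially, driven by the sleeve. Its origin lies on the chuck's axis, at the face, when the sleeve is at 0.
- jaw2: The second jaw, 120 degrees round from the first.
- jaw3: The third jaw, 240 degrees round from the first.
- spray: Bystander: spray can standing loose beside the drill, 58 mm diameter, 235 mm tall, bare metal with a broad orange band; origin at the centre of its underside.
- grease: Bystander: white grease jar with a red cap standing loose on the drill's other side, 68 mm diameter, 85 mm tall; origin at the centre of its underside.

How it is judged:
On the way:
1. the nut driver's shank is all the way down in the chuck (its end within 8 mm of the seat) with the jaws still open (distance between driver and chuck_seat below 0.008 m and value of joint sleeve below 1.75 rad), for 0.2 s.
At the end, for the whole second after the job is handed in: Each of the three jaws presses on the nut driver with over 4 N; its shank end is within 5 mm of the chuck seat; it is at rest, within 0.07 rad of the chuck axis. The other bits are within 20 mm, can and jar within 30 mm of their starts, all upright within 0.2 rad (contact force between each of jaw1, jaw2, jaw3 and driver above 4 N and distance between driver and chuck_seat below 0.005 m and angle between the z axis of driver and the z axis of chuck, either way round below 0.07 rad and linear speed of driver below 0.02 m/s and distance of each of red_bit, brass_bit from where it was at the start of the episode below 0.02 m and distance of each of spray, grease from where it was at the start of the episode below 0.03 m and angle between each of red_bit, brass_bit, spray, grease's own z axis and vertical below 0.2 rad); the robot touches nothing.
It fails at once if the red bit is moved or tipped over (distance of red_bit from where it was at the start of the episode above 0.02 m or angle between red_bit's own z axis and vertical above 0.4 rad).
It fails at once if the brass bit is moved or tipped over (distance of brass_bit from where it was at the start of the episode above 0.02 m or angle between brass_bit's own z axis and vertical above 0.4 rad).
It fails at once if the spray can is moved or tipped over (distance of spray from where it was at the start of the episode above 0.03 m or angle between spray's own z axis and vertical above 0.4 rad).
It fails at once if the grease jar is moved or tipped over (distance of grease from where it was at the start of the episode above 0.03 m or angle between grease's own z axis and vertical above 0.4 rad).
It also fails if it takes over 58 s, if anything falls off the work surface, if the arm or the gripper's body presses on something with over 40 N, if the wrist force passes 120 N, or if a joint passes its speed limit or range.

## Working session

There is one attempt and no reset: what is moved stays moved. The work goes in short steps, Python scripts to look and compute and a tool call to move; the robot and the scene stay as the last step left them, time stands still between calls to the robot, and variables do not carry over. Pictures are saved under pics/ and viewed, at most 10 in all, crops included, and the job is handed in when it is done.

Besides the shell and the picture viewer there is one more tool, called after "Emit:" as name([rows], argument=value, ...), one row to a line, values as JSON. step_arm: Moves the arm, as the interface text tells. Its arguments: {"type":"object","properties":{"moves":{"type":"array","items":{"type":"array","items":{"type":"number"}}},"grip_force":{"type":"number"}},"required":["moves"]}

```bash
mkdir -p pics; cat > h.py <<'E'
import numpy as np, cv2, json
from workcell import manip
from scipy.spatial.transform import Rotation as R
def snap(name,tag):
    o=manip.get_obs(); c=manip.camera(name)
    cv2.imwrite(f'pics/{tag}.png',c['image'])
    if name=='wrist':
        T=np.eye(4);T[:3,:3]=R.from_quat(o['ee_rot']).as_matrix();T[:3,3]=o['position']
        M=T@np.array(c['mount']); W=np.linalg.inv(M)
    else:
        W=np.eye(4);W[:3,:3]=cv2.Rodrigues(np.array(c['rvec'],float))[0];W[:3,3]=np.ravel(c['tvec'])
    np.savez(f'pics/{tag}.npz',K=c['K'],d=c['dist_coeffs'],W=W)
def cal(tag): return np.load(f'pics/{tag}.npz')
def ray(tag,uv):
    c=cal(tag);p=cv2.undistortPoints(np.array([[uv]],float),c['K'],c['d'])[0,0]
    M=np.linalg.inv(c['W']);d=M[:3,:3]@np.array([p[0],p[1],1]);return M[:3,3],d/np.linalg.norm(d)
def tri(obs):
    A=np.zeros((3,3));b=np.zeros(3);rs=[ray(*o) for o in obs]
    for o,d in rs: P=np.eye(3)-np.outer(d,d);A+=P;b+=P@o
    x=np.linalg.solve(A,b);return x,[np.linalg.norm(np.cross(x-o,d)) for o,d in rs]
def onz(tag,uv,z):
    o,d=ray(tag,uv);return o+d*(z-o[2])/d[2]
def proj(tag,X):
    c=cal(tag);W=c['W'];return cv2.projectPoints(np.atleast_2d(X).astype(float),cv2.Rodrigues(W[:3,:3])[0],W[:3,3],c['K'],c['d'])[0][:,0]
E
python3 - <<'E'
from h import *
for n in ['scene','top','wrist']: snap(n,n+'0')
o=manip.get_obs();print(o); print(manip.grip_point_offset, manip.camera('wrist')['mount'])
for n in ['scene','top']: print(n,np.linalg.inv(cal(n+'0')['W'])[:3,3],cal(n+'0')['K'][0,0])
E
```

```text
{'clock': 0.15, 'joint_pos': array([-1.2256152 ,  0.33274731, -0.06468116,  1.46073797,  0.02164749,
        1.34990257, -0.0884849 ]), 'joint_velocities': array([-0.00094008, -0.00194879,  0.0018715 ,  0.00038386, -0.00015293,
       -0.00074893, -0.00176435]), 'tau': array([ 1.09581095e-03, -6.25829244e+01,  4.93778510e-02, -3.91849887e+01,
        1.62347947e-02,  7.52191991e-03,  1.23355278e-05]), 'position': array([0.22464062, 0.58293361, 0.23069078]), 'ee_rot': array([ 1.82843883e-01,  9.83141807e-01, -5.47166450e-04, -5.14320546e-05]), 'ft_force': array([ 0.32919694,  0.03350597, -0.95309678]), 'torque': array([-0.03952948, -0.05351891, -0.00180319]), 'grasp_force': 0.0, 'grip_width': 1.002320460231676}
0.0187 [[ 1.03762414e-03 -9.49279385e-01 -3.14432142e-01  8.17022213e-02]
 [ 9.99999031e-01  6.93224548e-04  1.20712648e-03 -7.86511044e-04]
 [-9.27928203e-04 -3.14433090e-01  9.49279185e-01 -1.41839017e-01]
 [ 0.00000000e+00  0.00000000e+00  0.00000000e+00  1.00000000e+00]]
scene [0.95398537 0.49275941 0.84436365] 367.8585889086493
top [ 0.26884862 -0.01938844  1.59916099] 512.5071826145021
```

View pics/scene0.png

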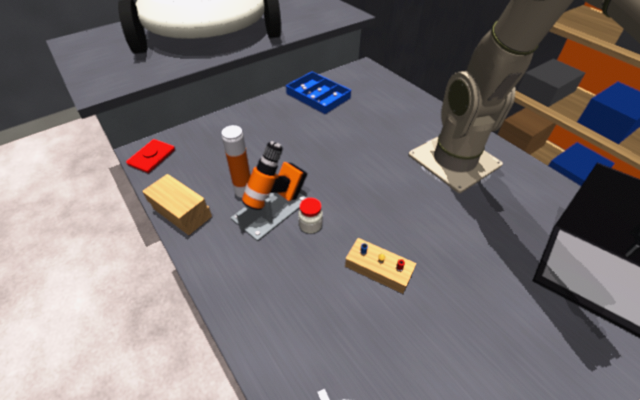

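View pics/top0.png

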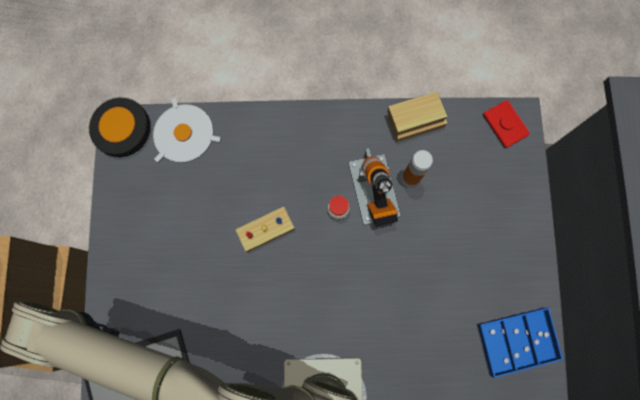

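The scene view shows the blue head at about (364,249), brass (382,258), red (401,264) and the chuck face at about (275,146). In the top view blue is at (279,220) and the chuck at about (384,186). Next I'll look at enlarged crops.

```bash
python3 - <<'E'
from h import *
s=cv2.imread('pics/scene0.png');t=cv2.imread('pics/top0.png')
f=lambda im,x,y,w,h:cv2.resize(im[y:y+h,x:x+w],(400,300),interpolation=cv2.INTER_CUBIC)
a=np.vstack([np.hstack([f(s,340,230,80,60),f(s,225,120,100,75)]),np.hstack([f(t,230,195,80,60),f(t,340,145,100,75)])])
cv2.imwrite('pics/c1.png',a)
E
```

```text
(no output)
```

View pics/c1.png

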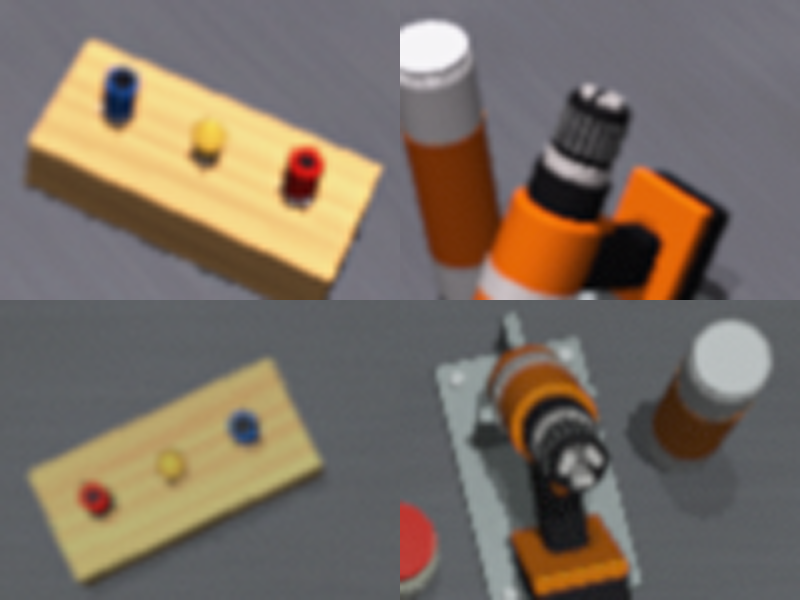

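```bash
python3 - <<'E'
from h import *
np.set_printoptions(precision=4,suppress=True)
for n,a,b in [('blue',(364.4,245.2),(279.4,219.8)),('red',(401.4,261.6),(249.2,234)),('chuck',(275,144.3),(385.5,186))]:
    print(n,*tri([('scene0',a),('top0',b)]))
L=lambda x,y:(x/5+230,(y-300)/5+195)
for p in [(270,358),(323,463),(82,583),(28,475)]: print('blk',onz('top0',L(*p),.04))
Rr=lambda x,y:((x-400)/4+340,(y-300)/4+145)
for p in [(438,368),(578,338),(638,580)]: print('plate',onz('top0',Rr(*p),.008))
print('can',onz('top0',Rr(731,355),.235),'grease',onz('top0',(339,206),.085))
E
```

```text
blue [0.5306 0.1215 0.0697] [np.float64(0.0017830161677945895), np.float64(0.001783016167794584)]
red [0.4886 0.213  0.0703] [np.float64(0.001841383691981191), np.float64(0.0018413836919811987)]
chuck [ 0.5943 -0.1865  0.2248] [np.float64(9.347469660888899e-05), np.float64(9.347469660870138e-05)]
blk [0.5781 0.1085 0.04  ]
blk [0.5117 0.076  0.04  ]
blk [0.4398 0.2241 0.04  ]
blk [0.5071 0.2584 0.04  ]
plate [ 0.7272 -0.1001  0.008 ]
plate [ 0.7505 -0.2141  0.008 ]
plate [ 0.551  -0.2534  0.008 ]
can [ 0.6679 -0.2922  0.235 ] grease [ 0.5681 -0.0609  0.085 ]
```

Emit:
step_arm([
  [0,306,-461,-40,0,0,-0.773],
  [0,306,-461,-40,0,0,-0.773],
  [0,306,-461,-40,0,0,-0.773],
  [0,306,-461,-40,0,0,-0.773],
  [0,306,-461,-60,0,0,-0.773],
  [0,306,-461,-60,0,0,-0.773],
  [0,306,-461,-60,0,0,-0.773],
  [0,306,-461,-60,0,0,-0.773],
  [0,306,-461,-60,0,0,-0.773],
  [0,306,-461,-60,0,0,-0.773],
])

```text
clock: 1.2
position: [0.5003, 0.1673, 0.1785]
ee_rot: [0.54, 0.842, 0.0, 0.0]
ft_force: [0.9, 1.0, 0.0]
grip_width: 1.001
grasp_force: 0.0
```

Emit:
step_arm([
  [0,0,0,0,0,0,0],
  [0,0,0,0,0,0,0],
  [0,0,0,0,0,0,0],
  [0,0,0,0,0,0,0],
])

```text
clock: 1.6
position: [0.499, 0.1705, 0.1787]
ee_rot: [0.539, 0.842, 0.0, -0.0]
ft_force: [-0.4, 0.2, 1.1]
grip_width: 0.999
grasp_force: 0.0
```

```bash
python3 - <<'E'
from h import *
snap('wrist','w1'); print(manip.get_obs()['joint_pos'])
E
```

```text
[-0.73242697  0.15171106  0.34900161  1.80711344 -0.05603967  1.19211278
  0.06584404]
```

Emit:
step_arm([
  [0,31,-49,-9,0,0,0],
  [0,31,-49,-9,0,0,0],
  [0,31,-49,-9,0,0,0],
  [0,31,-49,-9,0,0,0],
  [0,31,-49,-9,0,0,0],
])

```text
clock: 2.15
position: [0.5301, 0.1217, 0.1697]
ee_rot: [0.539, 0.842, 0.0, -0.0]
ft_force: [-0.5, -0.0, -0.4]
grip_width: 1.003
grasp_force: 0.0
```

```bash
python3 - <<'E'
from h import *
snap('wrist','w2')
a=np.hstack([cv2.resize(cv2.imread(f'pics/{n}.png'),(400,250)) for n in('w1','w2')])
b=cv2.imread('pics/w2.png')
cv2.imwrite('pics/c2.png',np.vstack([a, cv2.copyMakeBorder(b[:340],0,0,0,160,0)]))
E
```

```text
(no output)
```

View pics/c2.png

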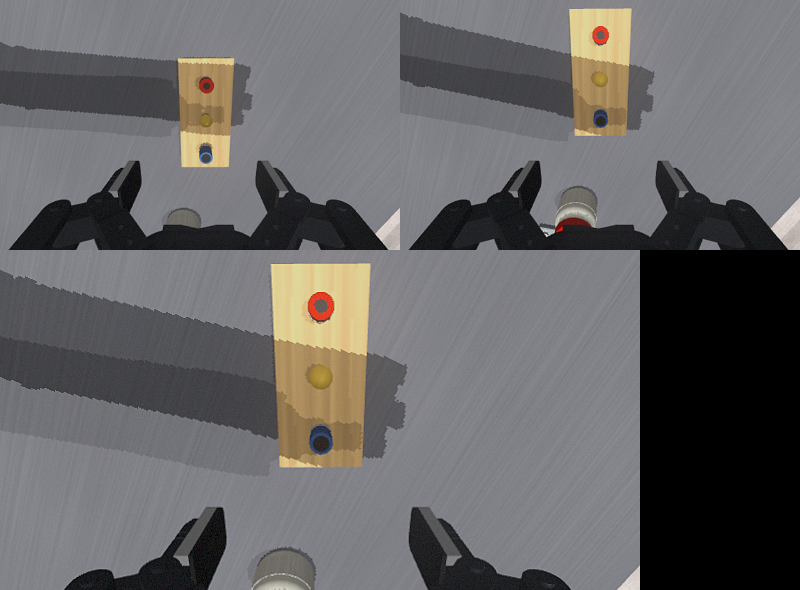

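Wrist view w2 shows the blue head's recess at about (320,193), between the two fingers. In w1 it is at about (330,250).

```bash
python3 - <<'E'
from h import *
np.set_printoptions(precision=4,suppress=True)
C={}
for t,(u,v) in {'w1':(330,250),'w2':(320,193)}.items():
    im=cv2.imread(f'pics/{t}.png').astype(int)[v-22:v+22,u-22:u+22]
    m=(im.max(2)<70)&(im.max(2)-im.min(2)<25)
    n,l,s,c=cv2.connectedComponentsWithStats(m.astype(np.uint8)); k=1+s[1:,4].argmax()
    C[t]=(c[k][0]+u-22,c[k][1]+v-22);print(t,s[k],C[t],onz(t,C[t],.072))
print(tri([(t,C[t]) for t in C]), tri([(t,C[t]) for t in C]+[('scene0',(364.4,245.2)),('top0',(279.4,219.8))]))
E
```

```text
w1 [23  9  8 10 19] (np.float64(335.6842105263158), np.float64(242.0)) [0.5305 0.1382 0.072 ]
w2 [ 15  15  16  16 199] (np.float64(320.6934673366834), np.float64(193.5075376884422)) [0.5301 0.1261 0.072 ]
(array([0.5399, 0.1157, 0.0257]), [np.float64(0.004114182356694861), np.float64(0.0041141823566947)]) (array([0.5314, 0.1251, 0.0646]), [np.float64(0.009364599272189123), np.float64(0.0010633482956220138), np.float64(0.005251333666393456), np.float64(0.0046816649149326595)])
```

```bash
python3 - <<'E'
from h import *
np.set_printoptions(precision=4,suppress=True)
f=lambda t,u,v:cv2.resize(cv2.imread(f'pics/{t}.png')[v-25:v+25,u-33:u+33],(400,300),interpolation=cv2.INTER_CUBIC)
t=cv2.resize(cv2.imread('pics/top0.png')[195:255,230:310],(400,300),interpolation=cv2.INTER_CUBIC)
cv2.imwrite('pics/c3.png',np.vstack([np.hstack([f('w1',330,245),f('w2',320,193)]),np.hstack([f('w2',320,60),t])]))
print(onz('w1',(329.6,249.6),.072),tri([('w1',(329.6,249.6)),('w2',(320.7,193.5))]))
for p in [(271,264),(370,264),(363,467),(280,467)]:print(onz('w2',(p[0],p[1]-250),.04))
E
```

```text
[0.5289 0.1294 0.072 ] (array([0.5328, 0.1217, 0.0557]), [np.float64(0.00040417824106312334), np.float64(0.00040417824106338295)])
[0.4408 0.23   0.04  ]
[0.5084 0.2613 0.04  ]
[0.5794 0.1128 0.04  ]
[0.5106 0.081  0.04  ]
```

View pics/c3.png

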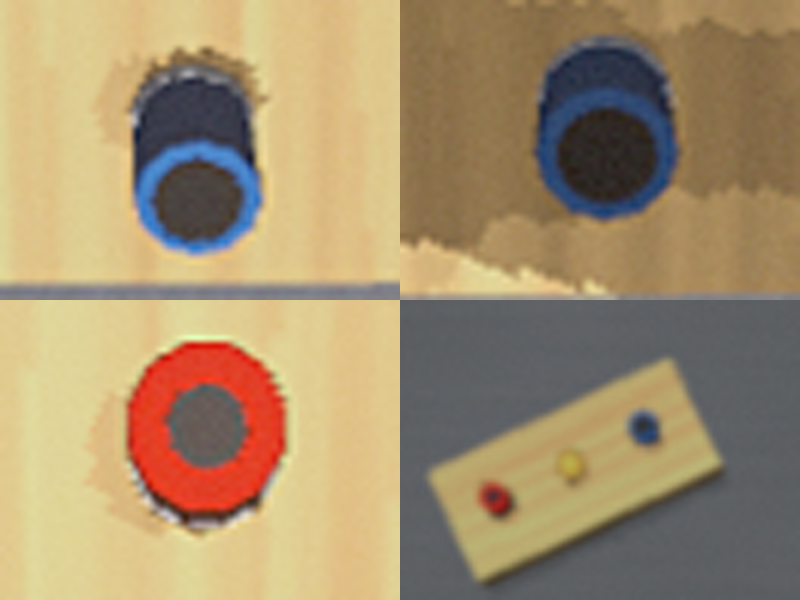

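```bash
python3 - <<'E'
from h import *
np.set_printoptions(precision=4,suppress=True)
a,b=(329.7,252.7),(321.2,193.3)
print(onz('w1',a,.072),onz('w2',b,.072),tri([('w1',a),('w2',b)]))
print(onz('top0',(279.4,219.8),.072),onz('scene0',(364.4,245.2),.072))
E
```

```text
[0.5303 0.1268 0.072 ] [0.5304 0.1265 0.072 ] (array([0.5306, 0.1261, 0.0706]), [np.float64(2.8573517817221985e-05), np.float64(2.857351781720992e-05)])
[0.5313 0.1199 0.072 ] [0.5308 0.1241 0.072 ]
```

Emit:
step_arm([
  [0,0,0,0,0,0,1.45],
  [0,0,0,0,0,0,1.45],
  [0,0,0,0,0,0,1.45],
  [0,0,0,0,0,0,1.45],
  [0,0,0,0,0,0,1.45],
  [0,0,0,0,0,0,1.45],
  [0,0,0,0,0,0,1.45],
  [0,0,0,0,0,0,1.45],
  [0,0,0,0,0,0,1.45],
  [0,0,0,0,0,0,1.45],
])

```text
clock: 3.2
position: [0.5303, 0.1211, 0.1698]
ee_rot: [-0.158, 0.987, 0.0, 0.0]
ft_force: [0.1, -0.4, -0.5]
grip_width: 1.007
grasp_force: 0.0
```

Emit:
step_arm([
  [0,0,0,0,0,0,0],
  [0,0,0,0,0,0,0],
])

```text
clock: 3.4
position: [0.5304, 0.1207, 0.1697]
ee_rot: [-0.153, 0.988, 0.0, 0.0]
ft_force: [0.4, 0.6, 0.3]
grip_width: 1.002
grasp_force: 0.0
```

```bash
python3 - <<'E'
from h import *
np.set_printoptions(precision=4,suppress=True)
snap('wrist','w3'); print(manip.get_obs()['joint_pos'])
p=proj('w3',[.530,.124,.072])[0]; print(p)
u,v=p.astype(int)
b=cv2.imread('pics/w3.png');hsv=cv2.cvtColor(b,cv2.COLOR_BGR2HSV)
m=cv2.inRange(hsv,(100,100,30),(130,255,255));m[320:]=0
n,l,s,c=cv2.connectedComponentsWithStats(m);k=1+s[1:,4].argmax();print(s[k],c[k])
cv2.imwrite('pics/c4.png',np.hstack([cv2.resize(b,(480,300)),cv2.resize(b[v-25:v+25,u-25:u+25],(300,300),interpolation=cv2.INTER_CUBIC)]))
E
```

```text
[-0.5285  0.1958  0.2494  1.772  -0.0522  1.1801  1.6139]
[320.9397 199.8227]
[312 182  23  29 280] [322.7    194.8536]
```

View pics/c4.png

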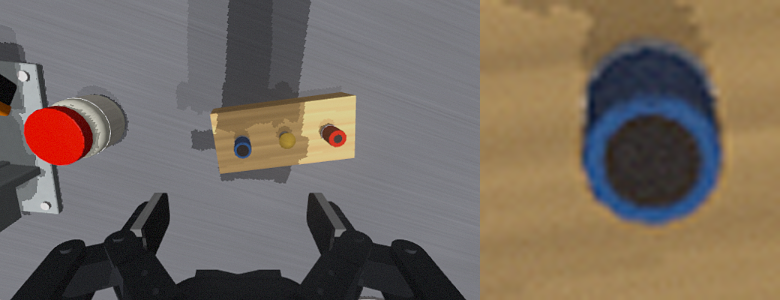

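```bash
python3 - <<'E'
from h import *
np.set_printoptions(precision=4,suppress=True)
print(onz('w3',(323.7,200.3),.072)); T=.5
W=np.linalg.inv(cal('w2')['W']);print(W[:3,2]); W=np.linalg.inv(cal('w3')['W']);print(W[:3,2])
E
```

```text
[0.5297 0.1262 0.072 ]
[ 0.1325 -0.2837 -0.9497]
[ 0.3001  0.0961 -0.949 ]
```

Emit:
step_arm([
  [0,0,5.5,0,0,0,-1.447],
  [0,0,5.5,0,0,0,-1.447],
  [0,0,5.5,0,0,0,-1.447],
  [0,0,5.5,0,0,0,-1.447],
  [0,0,5.5,0,0,0,-1.447],
  [0,0,5.5,0,0,0,-1.447],
  [0,0,5.5,0,0,0,-1.447],
  [0,0,5.5,0,0,0,-1.447],
  [0,0,5.5,0,0,0,-1.447],
  [0,0,5.5,0,0,0,-1.447],
])

```text
clock: 4.45
position: [0.5305, 0.1259, 0.1696]
ee_rot: [0.542, 0.84, 0.0, -0.0]
ft_force: [0.2, -0.1, 0.1]
grip_width: 0.997
grasp_force: 0.0
```

Emit:
step_arm([
  [0,0,0,-30,0,0,0],
  [0,0,0,-60,0,0,0],
  [0,0,0,-80,0,0,0],
  [0,0,0,-80,0,0,0],
  [0,0,0,-80,0,0,0],
])

```text
clock: 4.95
position: [0.5307, 0.1258, 0.0901]
ee_rot: [0.539, 0.842, -0.0, 0.0]
ft_force: [0.4, 0.7, 1.0]
grip_width: 0.999
grasp_force: 0.0
```

Emit:
step_arm([
  [0,-0.5,0.5,-25,0,0,0],
  [0,-0.5,0.5,-47,0,0,0],
  [0,-0.5,0.5,-47,0,0,0],
  [0,-0.5,0.5,-47,0,0,0],
  [0.5,-0.5,0.5,-47,0,0,0],
  [0.8,-0.5,0.5,-47,0,0,0],
  [1,-0.5,0.5,-47,0,0,0],
  [1,-0.5,0.5,-47,0,0,0],
  [1,-0.5,0.5,-47,0,0,0],
  [1,-0.5,0.5,-47,0,0,0],
], grip_force=40)

```text
clock: 5.95
position: [0.5303, 0.1262, 0.0429]
ee_rot: [0.539, 0.842, 0.0, 0.0]
ft_force: [-0.7, 0.4, 3.9]
grip_width: 0.208
grasp_force: 38.9
```

Emit:
step_arm([
  [1,0,0,0,0,0,0],
  [1,0,0,0,0,0,0],
  [1,0,0,0,0,0,0],
  [1,0,0,0,0,0,0],
], grip_force=60)

```text
clock: 6.35
position: [0.5304, 0.1263, 0.043]
ee_rot: [0.539, 0.842, 0.0, 0.0]
ft_force: [-0.8, -0.2, 5.2]
grip_width: 0.204
grasp_force: 58.4
```

Emit:
step_arm([
  [1,0,0,20,0,0,0],
  [1,0,0,50,0,0,0],
  [1,0,0,100,0,0,0],
  [1,0,0,150,0,0,0],
  [1,0,0,200,0,0,0],
  [1,0,-50,240,0,0,0],
  [1,0,-90,268,0.03,-0.15,0],
  [1,0,-140,268,0.06,-0.3,0],
  [1,0,-180,268,0.09,-0.45,0],
  [1,0,-220,268,0.12,-0.6,0],
])

```text
clock: 7.35
position: [0.5299, -0.0969, 0.3116]
ee_rot: [0.515, 0.803, 0.207, 0.216]
ft_force: [1.4, -2.2, 0.3]
grip_width: 0.201
grasp_force: 60.3
```

Emit:
step_arm([
  [1,0,0,0,0,0,0],
  [1,0,0,0,0,0,0],
  [1,0,0,0,0,0,0],
])

```text
clock: 7.65
position: [0.5303, -0.0928, 0.3107]
ee_rot: [0.514, 0.805, 0.205, 0.213]
ft_force: [0.3, -0.2, -0.8]
grip_width: 0.202
grasp_force: 60.3
```

```bash
cat >> h.py <<'E'
yaw=.197
def axis(y=yaw): return np.array([-np.sin(.6109)*np.cos(y),-np.sin(.6109)*np.sin(y),np.cos(.6109)])
def delta(P,Zc,xd=None,amt=0):
    """shift mm and turn to reach TCP P with tool z = -Zc, minimal rotation"""
    o=manip.get_obs();Rm=R.from_quat(o['ee_rot']).as_matrix();z=Rm[:,2];t=-Zc
    ax=np.cross(z,t);s=np.linalg.norm(ax);rv=ax/s*np.arctan2(s,z@t) if s>1e-6 else ax
    return np.round((P-o['position'])*1e3,1),np.round(rv,4)
E
python3 - <<'E'
from h import *
o=manip.get_obs();print(o['joint_pos'],o['grip_width'])
f=np.array([.594,-.182,.225]); print(delta(f+.105*axis(),axis()))
E
```

```text
[-0.52355985 -0.40874615  0.59538764  2.06320727  0.07828633  0.84215541
  0.4996723 ] 0.2020956860590678
(array([   4.6, -101. ,    0.3]), array([ 0.0018, -0.0118, -0.0004]))
```

Emit:
step_arm([
  [1,5,-40,0,0.002,-0.012,0],
  [1,5,-80,0,0.002,-0.012,0],
  [1,5,-101,0,0.002,-0.012,0],
  [1,5,-101,0,0.002,-0.012,0],
  [1,5,-101,0,0.002,-0.012,0],
  [1,5,-101,0,0.002,-0.012,0],
])

```text
clock: 8.25
position: [0.5356, -0.1929, 0.3104]
ee_rot: [0.512, 0.804, 0.208, 0.217]
ft_force: [0.4, -0.1, -1.0]
grip_width: 0.197
grasp_force: 60.3
```

```bash
python3 - <<'E'
from h import *
snap('wrist','w4');o=manip.get_obs();print(o['joint_pos'],o['position'])
f=np.array([.594,-.182,.225]); u,v=proj('w4',f)[0].astype(int);print(u,v,R.from_quat(o['ee_rot']).as_matrix())
b=cv2.imread('pics/w4.png');x0,y0=max(u-60,0),max(v-50,0);print(x0,y0)
cv2.imwrite('pics/c5.png',np.vstack([cv2.copyMakeBorder(b[:,100:],0,0,0,180,0)[:200,:720],cv2.resize(b[y0:y0+80,x0:x0+144],(720,400),interpolation=cv2.INTER_CUBIC)]))
E
```

```text
[-0.59635896 -0.38122654  0.8843143   1.98281067 -0.00396739  0.86445099
  0.77072339] [ 0.53551196 -0.19312094  0.31045147]
317 196 [[-0.38048145  0.73400965  0.56255107]
 [ 0.9148603   0.38764383  0.11297297]
 [-0.1351462   0.55763976 -0.81900757]]
257 146
```

View pics/c5.png

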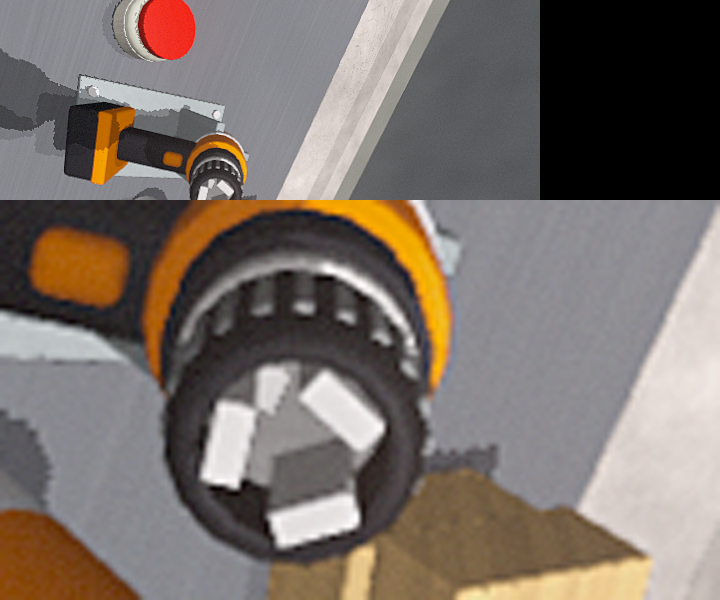

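The close view shows the chuck face centred at about pixel (316,194), with three bright jaws around the opening. The cradle plate's jar-side corners are at about (180,75) and (324,107).

```bash
python3 - <<'E'
from h import *
np.set_printoptions(precision=4,suppress=True)
a,b=onz('w4',(180,75),.008),onz('w4',(324,107),.008);d=b-a;print(a,b,np.hypot(*d[:2]),np.arctan2(d[1],d[0]))
o,r=ray('w4',(316.4,194));A=axis();
# face centre lies on ray at z=.225
print(onz('w4',(316.4,194),.225)); print('tri',tri([('w4',(316.4,194)),('scene0',(275,144.3))]))
b=cv2.imread('pics/w4.png')
def fit(c,y):
    A=axis(y);e=np.cross(A,[0,0,1.]);e/=np.linalg.norm(e);g=np.cross(A,e)
    th=np.linspace(0,2*np.pi,73);return [proj('w4',c+rr*(np.outer(np.cos(th),e)+np.outer(np.sin(th),g))+h*A) for rr,h in[(.022,0),(.0085,.003)]]
c=onz('w4',(316.4,194),.225)
for q in fit(c,yaw): print('ext',(q.min(0)-[257,146])*5+[0,200],(q.max(0)-[257,146])*5+[0,200])
im=cv2.resize(b[146:226,257:401],(720,400),interpolation=cv2.INTER_CUBIC)
for q in fit(c,yaw): cv2.polylines(im,[((q-[257,146]+.5)*5).astype(int)],True,(0,255,0),1)
cv2.imwrite('pics/c6.png',im)
E
```

```text
[ 0.5214 -0.1365  0.008 ] [ 0.727  -0.0956  0.008 ] 0.20960926537384628 0.1963453432294672
[ 0.5915 -0.1803  0.225 ]
tri (array([ 0.594 , -0.1827,  0.2249]), [np.float64(0.002747277416994184), np.float64(0.0027472774169940827)])
ext [160.4291 306.4222] [433.6384 566.6452]
ext [243.6352 394.4939] [350.3496 495.9808]
```

View pics/c6.png

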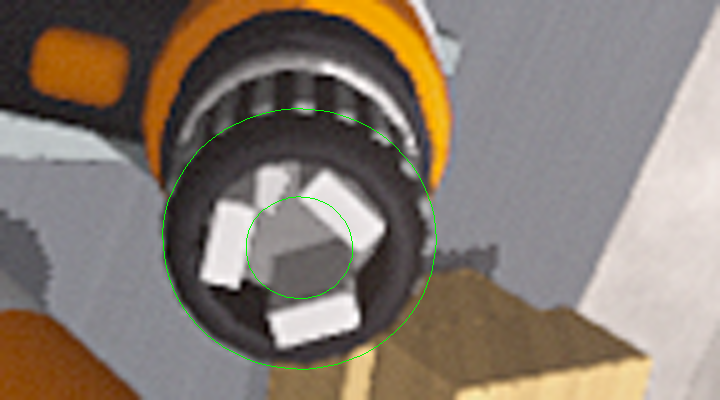

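```bash
python3 - <<'E'
from h import *
f=np.array([.592,-.182,.225]); A=axis(.1963)
print(delta(f+.053*A,A))
E
```

```text
(array([ 26.7,   5.2, -42. ]), array([-0.0009,  0.    , -0.0006]))
```

Emit:
step_arm([
  [1,0,5,0,0,0,0],
  [1,13,5,-21,0,0,0],
  [1,27,5,-42,-0.001,0,-0.001],
  [1,27,5,-42,-0.001,0,-0.001],
  [1,27,5,-42,-0.001,0,-0.001],
])

```text
clock: 8.8
position: [0.562, -0.189, 0.2686]
ee_rot: [0.514, 0.804, 0.208, 0.217]
ft_force: [0.3, -0.1, -0.2]
grip_width: 0.201
grasp_force: 60.2
```

```bash
python3 - <<'E'
from h import *
snap('wrist','w5'); o=manip.get_obs();print(o['position'],o['ee_rot'])
f=np.array([.592,-.182,.225]); A=axis(.1963)
b=cv2.imread('pics/w5.png');
Rm=R.from_quat(o['ee_rot']).as_matrix();p=o['position']
print(proj('w5',[f,p,p+.033*Rm[:,2]]))
u,v=proj('w5',f)[0].astype(int);x0,y0=u-75,v-60;print(x0,y0)
cv2.imwrite('pics/c7.png',cv2.resize(b[y0:y0+112,x0:x0+150],(800,597),interpolation=cv2.INTER_CUBIC))
E
```

```text
[ 0.56212993 -0.18940832  0.26928734] [0.51360534 0.80335894 0.20845092 0.21765152]
[[319.56054261 218.19152763]
 [320.20998233 261.61400239]
 [319.70426325 233.71703626]]
244 158
```

View pics/c7.png

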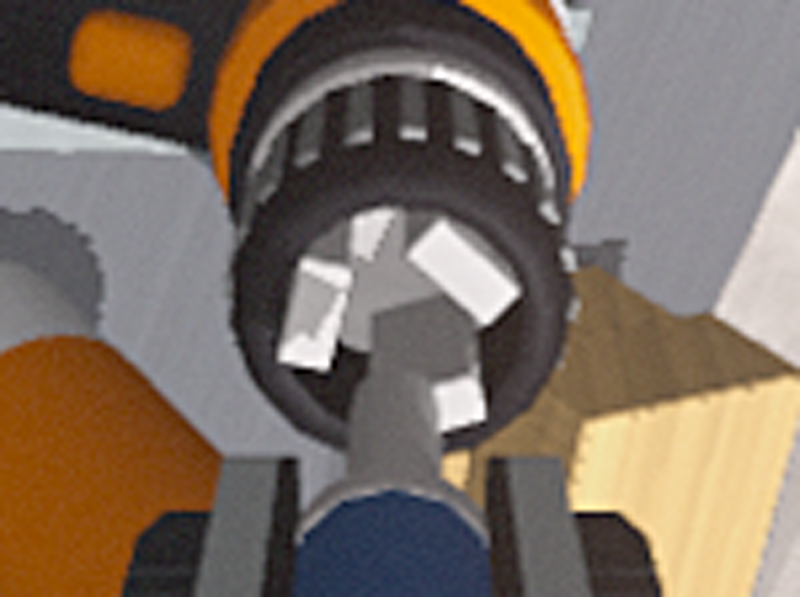

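Shank and jaw opening line up to within about 1 mm: the jaw centre is at about (399,331) in the crop, and the shank axis is at u≈398. I'll insert along the axis.

```bash
python3 - <<'E'
from h import *
f=np.array([.592,-.182,.225]); A=axis(.1963)
for h in (.033,.008,.005): print(h,delta(f+h*A,A))
E
```

```text
0.033 (array([ 11.3,   3.7, -17.3]), array([0.0003, 0.0015, 0.0004]))
0.008 (array([ 25.4,   6.5, -37.7]), array([0.0003, 0.0015, 0.0004]))
0.005 (array([ 27.1,   6.8, -40.2]), array([0.0003, 0.0015, 0.0004]))
```

Emit:
step_arm([
  [1,6,2.5,-9,0,0.001,0],
  [1,11.3,3.7,-17.3,0,0.001,0],
  [1,16,4.6,-24,0,0.001,0],
  [1,21,5.6,-31,0,0.001,0],
  [1,25.4,6.5,-37.7,0,0.001,0],
  [1,25.4,6.5,-37.7,0,0.001,0],
])

```text
clock: 9.45
position: [0.5876, -0.1828, 0.2311]
ee_rot: [0.514, 0.803, 0.208, 0.217]
ft_force: [-0.2, -0.6, 0.0]
grip_width: 0.204
grasp_force: 60.2
```

```bash
python3 - <<'E'
from h import *
f=np.array([.592,-.182,.225]); A=axis(.1963);o=manip.get_obs()
d=o['position']-f;print('h',d@A,'lat',d-(d@A)*A,o['ft_force'],o['ft_force']@A,o['torque'],o['grip_width'])
E
```

```text
h 0.007597370483985589 lat [-1.11377286e-04  1.22546587e-07 -7.64783881e-05] [-0.19406243 -0.64577773  0.02971305] 0.20576387354274955 [-0.13176033  0.6909749  -0.01938053] 0.20365980624048458
```

Emit:
step_arm([
  [1,0.6,0.1,-0.8,0,0,0],
  [1,1.1,0.2,-1.6,0,0,0],
  [1,1.7,0.3,-2.5,0,0,0],
  [1,1.7,0.3,-2.5,0,0,0],
  [1,1.7,0.3,-2.5,0,0,0],
])

```text
clock: 9.95
position: [0.5892, -0.1832, 0.2285]
ee_rot: [0.514, 0.803, 0.208, 0.217]
ft_force: [-0.9, -0.2, -1.1]
grip_width: 0.202
grasp_force: 60.2
```

Emit:
step_arm([
  [1,0.6,0.1,-0.8,0,0,0],
  [1,0.6,0.1,-0.8,0,0,0],
  [1,1.1,0.2,-1.6,0,0,0],
  [1,1.1,0.2,-1.6,0,0,0],
])

```text
clock: 10.35
position: [0.5903, -0.184, 0.228]
ee_rot: [0.515, 0.803, 0.209, 0.217]
ft_force: [-25.8, 2.1, 24.9]
grip_width: 0.201
grasp_force: 64.2
```

Emit:
step_arm([
  [1,-0.5,0.5,0.7,0,0,0],
  [1,-0.5,0.5,0.7,0,0,0],
  [1,-0.5,0.5,0.7,0,0,0],
])

```text
clock: 10.65
position: [0.5898, -0.1834, 0.2283]
ee_rot: [0.514, 0.803, 0.208, 0.217]
ft_force: [-14.3, -0.3, 12.9]
grip_width: 0.198
grasp_force: 62.0
```

Emit:
step_arm([
  [0,0,0,0,0,0,0],
  [0,0,0,0,0,0,0],
  [0,0,0,0,0,0,0],
  [0,0,0,0,0,0,0],
  [0,0,0,0,0,0,0],
  [0,0,0,0,0,0,0],
])

```text
clock: 11.25
position: [0.5898, -0.1823, 0.2275]
ee_rot: [0.514, 0.803, 0.208, 0.217]
ft_force: [-0.1, -0.2, -0.5]
grip_width: 1.0
grasp_force: 0.0
```

```bash
python3 - <<'E'
from h import *
f=np.array([.592,-.182,.225]); A=axis(.1963);o=manip.get_obs()
print(o['joint_pos'],delta(f-.015*A,A),delta(f-.033*A,A),o['grip_width'])
E
```

```text
[-0.90728543 -0.17523332  1.25722341  2.02359806 -0.25354029  0.66693516
  0.98164266] (array([ 10.6,   2. , -14.7]), array([0.0006, 0.0003, 0.0005])) (array([ 20.8,   4. , -29.5]), array([0.0006, 0.0003, 0.0005])) 0.9995075643485639
```

Emit:
step_arm([
  [0,5,1,-7.3,0,0,0],
  [0,10.6,2,-14.7,0,0,0],
  [0,16,3,-22,0,0,0],
  [0,20.8,4,-29.5,0.0006,0.0003,0.0005],
  [0,20.8,4,-29.5,0.0006,0.0003,0.0005],
  [0,20.8,4,-29.5,0.0006,0.0003,0.0005],
])

```text
clock: 11.85
position: [0.6102, -0.179, 0.1979]
ee_rot: [0.514, 0.803, 0.208, 0.217]
ft_force: [0.5, -0.5, 0.1]
grip_width: 0.995
grasp_force: 0.0
```

```bash
python3 - <<'E'
from h import *
f=np.array([.592,-.182,.225]); A=axis(.1963);o=manip.get_obs()
d=o['position']-f;print('h',d@A,'lat',d-(d@A)*A,o['joint_pos'],o['ft_force'])
E
```

```text
h -0.032825238542237234 lat [-0.00022557 -0.00069424 -0.00024975] [-0.81278673  0.12808145  1.28838586  2.01982675 -0.76456277  0.71224059
  1.37328508] [ 0.47663024 -0.52409089  0.13360165]
```

Emit:
step_arm([
  [0.3,0,0,0,0,0,0],
  [0.4,0,0,0,0,0,0],
  [1,0,0,0,0,0,0],
  [1,0,0,0,0,0,0],
  [1,0,0,0,0,0,0],
  [1,0,0,0,0,0,0],
], grip_force=70)

```text
clock: 12.45
position: [0.6107, -0.1781, 0.1991]
ee_rot: [0.514, 0.803, 0.21, 0.217]
ft_force: [-14.5, 4.1, 15.2]
grip_width: 0.459
grasp_force: 68.3
```

```bash
python3 - <<'E'
from h import *
f=np.array([.592,-.182,.225]); A=axis(.1963);o=manip.get_obs()
Rm=R.from_quat(o['ee_rot']).as_matrix()
d=o['position']-f;print('h',d@A,'lat tool',Rm.T@d,'F tool',Rm.T@o['ft_force'],'T tool',Rm.T@o['torque'])
for a in (.14,.7,1.4): print(a,-A*a)
E
```

```text
h -0.03219853419882978 lat tool [-0.000114    0.00075281  0.03220003] F tool [  7.17253488  -0.5771455  -20.11461902] T tool [0.38053123 1.48247836 0.00922939]
0.14 [ 0.07876243  0.01566277 -0.11467849]
0.7 [ 0.39381216  0.07831383 -0.57339247]
1.4 [ 0.78762432  0.15662765 -1.14678495]
```

Emit:
step_arm([
  [1,0,0,0,0.068,0.013,-0.098],
  [1,0,0,0,0.135,0.027,-0.197],
  [1,0,0,0,0.203,0.04,-0.295],
  [1,0,0,0,0.27,0.054,-0.393],
  [1,0,0,0,0.338,0.067,-0.491],
  [1,0,0,0,0.338,0.067,-0.491],
])

```text
clock: 13.05
position: [0.6111, -0.1781, 0.1994]
ee_rot: [0.729, 0.614, 0.265, 0.145]
ft_force: [-11.4, 3.8, 15.0]
grip_width: 0.454
grasp_force: 68.9
```

```bash
cat > st.py <<'E'
from h import *
np.set_printoptions(precision=4,suppress=True)
f=np.array([.592,-.182,.225]); A=axis(.1963);o=manip.get_obs()
Rm=R.from_quat(o['ee_rot']).as_matrix()
d=o['position']-f;print('h',d@A,'tool d',Rm.T@d,'F',Rm.T@o['ft_force'],'T',Rm.T@o['torque'],'j',o['joint_pos'],o['grip_width'])
R0=R.from_quat([.514,.803,.21,.217]).as_matrix();print('turned',R.from_matrix(R0.T@Rm).as_rotvec(),'fix',delta(f-.0325*A,A))
E
python3 st.py
```

```text
h -0.032176268952833056 tool d [0.0005 0.0011 0.0322] F [  5.6001  -2.0675 -18.2394] T [0.9257 0.9567 0.2058] j [-0.8279  0.1358  1.3094  2.0185 -0.7828  0.7209  0.7828] 0.45412256949713187
turned [-0.      0.0003  0.6034] fix (array([-0.9, -0.3, -1. ]), array([-0.0022,  0.0022, -0.0012]))
```

Emit:
step_arm([
  [1,0,0,0,0.068,0.013,-0.098],
  [1,0,0,0,0.135,0.027,-0.197],
  [1,0,0,0,0.203,0.04,-0.295],
  [1,0,0,0,0.27,0.054,-0.393],
  [1,0,0,0,0.338,0.067,-0.491],
  [1,0,0,0,0.405,0.081,-0.59],
  [1,0,0,0,0.473,0.094,-0.688],
  [1,0,0,0,0.54,0.107,-0.786],
  [1,0,0,0,0.563,0.112,-0.819],
  [1,0,0,0,0.563,0.112,-0.819],
], grip_force=100)

```text
clock: 14.05
position: [0.6116, -0.1787, 0.1999]
ee_rot: [0.934, 0.19, 0.303, 0.001]
ft_force: [-8.0, 2.3, 15.2]
grip_width: 0.447
grasp_force: 98.9
```

```bash
python3 st.py
```

```text
h -0.031954956853020064 tool d [0.0016 0.0009 0.032 ] F [  3.4481  -3.1529 -16.7106] T [ 0.8645 -0.0685  0.1457] j [-0.8375  0.1415  1.3229  2.0182 -0.792   0.7235 -0.2075] 0.4469367462783864
turned [-0.0019 -0.0003  1.6008] fix (array([-1.3,  0.3, -1.5]), array([-0.0014,  0.0037, -0.0004]))
```

Emit:
step_arm([
  [1,0,0,0,0.056,0.011,-0.082],
  [1,0,0,0,0.113,0.022,-0.164],
  [1,0,0,0,0.169,0.034,-0.246],
  [1,0,0,0,0.225,0.045,-0.328],
  [1,0,0,0,0.225,0.045,-0.328],
], grip_force=115)

```text
clock: 14.55
position: [0.6116, -0.179, 0.2]
ee_rot: [0.953, -0.0, 0.297, -0.059]
ft_force: [-8.1, 1.5, 13.9]
grip_width: 0.446
grasp_force: 114.3
```

```bash
python3 st.py
```

```text
h -0.03186553409410241 tool d [0.0019 0.0005 0.0319] F [  1.1413  -3.3296 -15.7382] T [ 0.5252 -0.4807  0.0147] j [-0.8399  0.1422  1.3257  2.0182 -0.7921  0.7232 -0.6097] 0.44563257577232773
turned [-0.0029 -0.0009  2.0029] fix (array([-1.3,  0.6, -1.6]), array([-0.0004,  0.0038,  0.0002]))
```

Emit:
step_arm([
  [1,0,0,0,0.056,0.011,-0.082],
  [1,0,0,0,0.113,0.022,-0.164],
])

```text
clock: 14.75
position: [0.6116, -0.1792, 0.2]
ee_rot: [0.948, -0.096, 0.29, -0.088]
ft_force: [-6.0, 0.5, 13.4]
grip_width: 0.438
grasp_force: 113.7
```

```bash
python3 st.py
```

```text
h -0.03185229561737967 tool d [0.002  0.0003 0.0319] F [  2.1691  -2.7335 -14.2676] T [ 0.1479 -0.4635 -0.4356] j [-0.8406  0.1424  1.3268  2.0185 -0.7931  0.7229 -0.8088] 0.43817438289097715
turned [-0.0037 -0.0006  2.2031] fix (array([-1.3,  0.8, -1.6]), array([-0.0003,  0.0042,  0.0004]))
```

Emit:
step_arm([
  [1,0,0,0,0.034,0.007,-0.049],
  [1,0,0,0,0.068,0.013,-0.098],
  [1,0,0,0,0.068,0.013,-0.098],
])

```text
clock: 15.05
position: [0.6116, -0.1793, 0.1999]
ee_rot: [0.941, -0.152, 0.284, -0.105]
ft_force: [-6.7, 0.6, 12.8]
grip_width: 0.439
grasp_force: 114.0
```

```bash
python3 st.py
```

```text
h -0.031842622539020406 tool d [0.002  0.0002 0.0319] F [  0.9073  -2.6371 -14.1511] T [ 0.0841 -0.4567 -0.061 ] j [-0.8405  0.1428  1.3275  2.0187 -0.7951  0.7232 -0.9254] 0.43857255640777276
turned [-0.0041  0.0004  2.3217] fix (array([-1.3,  0.9, -1.6]), array([-0.0006,  0.0047,  0.0003]))
```

Emit:
step_arm([
  [1,0,0,0,0.034,0.007,-0.049],
  [1,0,0,0,0.068,0.013,-0.098],
])

```text
clock: 15.25
position: [0.6115, -0.1793, 0.1999]
ee_rot: [0.93, -0.208, 0.277, -0.122]
ft_force: [-6.3, -0.1, 13.7]
grip_width: 0.441
grasp_force: 113.6
```

```bash
python3 st.py; python3 -c "
from h import *
snap('wrist','s1');print(manip.get_obs()['torque'])"
```

```text
h -0.031854999961815636 tool d [0.002  0.     0.0319] F [  1.63    -2.6459 -14.7042] T [-0.1788 -0.5528 -0.8973] j [-0.8405  0.1432  1.328   2.019  -0.7963  0.7233 -1.0436] 0.44056043798576394
turned [-0.0043  0.001   2.4412] fix (array([-1.3,  1. , -1.5]), array([-0.0007,  0.005 ,  0.0002]))
[-0.63392761  0.46670979  1.05804521]
```

Emit:
step_arm([
  [1,0,0,0,0.056,0.011,-0.082],
  [1,0,0,0,0.113,0.022,-0.164],
])

```text
clock: 15.5
position: [0.6091, -0.177, 0.1979]
ee_rot: [0.906, -0.299, 0.26, -0.151]
ft_force: [-49.0, 14.7, 34.1]
grip_width: 0.439
grasp_force: 136.2
```

```bash
python3 st.py; python3 -c "
from h import *
snap('wrist','s2')
a,b=[cv2.imread(f'pics/s{i}.png') for i in(1,2)]
cv2.imwrite('pics/c8.png',np.vstack([np.hstack([cv2.resize(x[150:350,210:430],(400,364)) for x in(a,b)])]))"
```

```text
h -0.03241433090307172 tool d [-0.0017 -0.0001  0.0324] F [-29.6872  -3.3638 -53.7424] T [ 0.7072 -6.1806 -0.9281] j [-0.8419  0.1419  1.3284  2.022  -0.7942  0.7287 -1.2439] 0.43893719382624397
turned [0.0067 0.0001 2.641 ] fix (array([ 1.2, -1.4,  0.5]), array([-0.0051, -0.0007, -0.0036]))
```

View pics/c8.png

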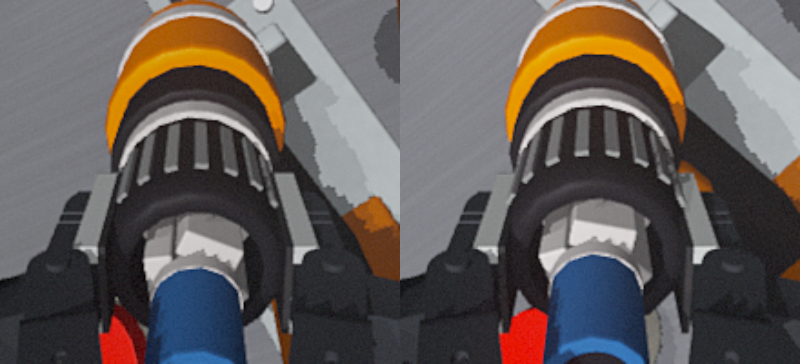

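The picture shows the jaws closed round the shank and the blue head straight. In the last turn the ribs shifted under the pads and the torque jumped, so the chuck is tight. I'll release now.

Emit:
step_arm([
  [1,0,0,0,-0.034,-0.007,0.049],
  [0,0,0,0,-0.034,-0.007,0.049],
  [0,0,0,0,-0.034,-0.007,0.049],
  [0,0,0,0,-0.034,-0.007,0.049],
  [0,0,0,0,-0.034,-0.007,0.049],
  [0,0,0,0,-0.034,-0.007,0.049],
])

```text
clock: 16.15
position: [0.6107, -0.1784, 0.198]
ee_rot: [0.914, -0.271, 0.267, -0.141]
ft_force: [0.1, 0.4, -1.0]
grip_width: 0.998
grasp_force: 0.0
```

```bash
python3 st.py
```

```text
h -0.03297721337982864 tool d [0.0001 0.0001 0.033 ] F [-0.5589  0.0704  0.942 ] T [-0.433  -0.4087  0.0018] j [-0.833   0.1379  1.3153  2.022  -0.7876  0.7177 -1.1886] 0.9978438469291704
turned [-0.0024 -0.0008  2.5797] fix (array([-0.4,  0. ,  0.3]), array([-0.0006,  0.0029, -0.    ]))
```

Emit:
step_arm([
  [0,-11,-2.2,16.4,0,0,0],
  [0,-22.5,-4.5,32.8,0,0,0],
  [0,-34,-6.7,49,0,0,0],
  [0,-45,-9,65.5,0,0,0],
  [0,-62,-12.3,90,0,0,0],
  [0,-62,-12.3,90,0,0,0],
  [0,-62,-12.3,90,0,0,0],
  [0,-62,-12.3,90,0,0,0],
  [0,-62,-12.3,90,0,0,0],
])

```text
clock: 17.05
position: [0.5486, -0.1902, 0.2869]
ee_rot: [0.914, -0.271, 0.266, -0.141]
ft_force: [-0.5, -0.1, -0.4]
grip_width: 1.0
grasp_force: 0.0
```

```bash
python3 st.py; python3 - <<'E'
from h import *
snap('wrist','e1');snap('scene','e2')
f=np.array([.592,-.182,.225]); A=axis(.1963)
b=cv2.imread('pics/e1.png');h=cv2.cvtColor(b,cv2.COLOR_BGR2HSV)
m=cv2.inRange(h,(100,100,30),(130,255,255));n,l,s,c=cv2.connectedComponentsWithStats(m);k=1+s[1:,4].argmax()
print('blue',s[k],c[k]); 
e=np.cross(A,[0,0,1.]);e/=np.linalg.norm(e);g=np.cross(A,e);th=np.linspace(0,6.28,40)
P=np.vstack([f+.0095*(np.outer(np.cos(th),e)+np.outer(np.sin(th),g))+hh*A for hh in(.006,.034)]);q=proj('e1',P);print('expect bbox',q.min(0),q.max(0)-q.min(0))
d=cv2.absdiff(cv2.imread('pics/e2.png'),cv2.imread('pics/scene0.png')).max(2)
for nm,(x,y,w,hh) in dict(red=(392,255,20,18),can=(220,125,28,60),jar=(296,198,28,34)).items(): print(nm,d[y:y+hh,x:x+w].mean())
E
```

```text
h 0.07602060364080532 tool d [-0.0008  0.0001 -0.076 ] F [-0.4596  0.4036  0.0508] T [-0.3902 -0.4206 -0.0146] j [-0.6122 -0.3212  0.9247  2.0028 -0.073   0.8038 -1.7539] 0.999629509245925
turned [-0.0005 -0.0027  2.5793] fix (array([ 61.7,  11.8, -88.5]), array([-0.0007,  0.0009, -0.0003]))
blue [302 198  31  38 606] [316.68646865 214.21617162]
expect bbox [300.22882264 194.85654139] [30.39530853 42.1199734 ]
red 2.102777777777778
can 1.7666666666666666
jar 5.359243697478991
```

```bash
python3 -c "
from workcell import manip
print(manip.hand_in())"
```

```text
the job is handed in; nothing more can be done
None
```

I handed the job in at about 17 s. The nut driver is seated in the drill chuck and the sleeve is turned tight. The gripper is clear, and my last pictures show the red bit, spray can and jar unmoved. I didn't check the brass bit separately or measure the jaw forces, and the hand-in returned no verdict.

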